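# Set the laminator's thickness lever to the third click and start it

### The arm

A 6-joint arm with a two-finger parallel gripper is mounted at the origin on the work surface. World frame = base frame: x ahead of the robot, y to its left, z up, the work surface at z = 0. Lengths are in m, angles in degrees, forces in N, time in s.
With the tool pointing down it reaches from about 0.3 to 0.75 m from the base axis. Payload 8.5 kg.
Tool frame: the origin (TCP) lies midway between the tips of the shut fingers; the grasp point (between the pads) lies 19 mm behind it (env.hold_point_z is the distance from the TCP to the grasp point, in m); z points along the fingers, y is the line along which they close (so a half turn about z gives the same grasp; the last joint's range is limited). The gripper opens to 85 mm and grips with 20 to 120 N. Pads are 22 mm wide; open, the fingers measure 114 mm over their backs; the gripper's body (76 mm by 85 mm) begins 54 mm behind the grasp point. The pads swing forward as they close: fully open they stand 13 mm farther back than shut.
Start: joints at [57.164, 21.807, 74.336, -0, 83.858, -12.336], TCP at [0.193, 0.515, 0.231] pointing down, gripper open.
Joint ranges: [-178.18, 178.18], [-50.72, 133.34], [12.68, 142.11], [-81.47, 261.47], [9.98, 163.14], [-165.26, 165.26]. Speed limits (degrees/s): [136.94, 136.94, 180, 180, 180, 180].

### API

Orientations are given as a 3x3 rotation matrix whose columns are the frame's x, y, z axes.
In Python, from rig import observe, get_image, camera_info, env gives the robot as it stands.
- The arm moves only by the tool drive_tool, never from a script. Its arguments are lists of equal length, an entry for each row: "offset": the shift along the tool's x, y, z in units of 40 mm (1.0 is 40 mm), a list of three; "turn": the turn, a rotation vector about the tool's x, y, z in units of 6 degrees (1.0 is 6 degrees), a list of three; "hand": the opening, from 0 (shut) to 1 (fully open). A call has exactly 10 rows; each row shifts and turns the commanded pose from where the row before left it, along the tool's axes as they then stand; what a row does not reach is not made up. A row lasts 1/8 s, in which the tool goes at most 62.5 mm and 10.7 degrees, less where a joint would pass 70% of its speed; a pose out of reach is approached as far as the arm can. A call is refused whole if a number of a shift passes 1 or a number of a turn 1, either way. A call with a gripper value outside its range is refused whole. The fingers move at their own pace and stop on an object; "newtons" is the grip in N (left out, the last holds). Time passes only in rows, so rows that do not move let the fingers close, or fill a call up. It gives the time, the measured TCP pose, the force, the opening and the grip force at its end, in the units of the state.
- observe(): the state, without advancing time (a new reading comes with each control period).
- get_image(name): name is "scene" or "top"; returns the picture (400x640x3 uint8, blue, green, red); there is no depth.
- camera_info(name): a dict with "fx", "fy", "cx", "cy" (pixels), "world_to_cam" (4x4, takes a point from world to camera coordinates). Camera axes: x right, y down, z forward; pixel columns grow to the right and rows downward; lengths in m; the calibration is good to about 2 mm. A picture is of the moment at which its call begins. camera_info takes no time and is no camera call.
- env.close_job(): hands the job in; it is judged then, once.
The state is a dict: "time_s": time; "q": joint angles; "qvel": joint speeds; "joint_efforts": joint torques, N m; "position": TCP position; "tool_rot": TCP orientation; "ft_force": force on the tool from outside, world axes, zero at the start; "wrist_torque": the same for the moment, N m; "grip_width": finger opening in m; "gripper_force": force on a finger pad.
Only numpy, scipy, OpenCV 4.12 (cv2) and the standard library are available. Lean on these libraries where they do the work, as an engineer would, in place of code of your own. Each camera call takes 0.05 s, during which the arm holds its last target. There are 200 camera calls.

### The job

On the laminator, push the orange thickness lever with your fingertips all the way to its home stop (the end with the blue dot), then slide it back the other way click by click and stop in the third click, never going past it. Then press the green start button right down and let it come back up. Only push, gently: do not pinch the lever or force it, and leave everything else on the desk and on the machine where it stands.

Things in the scene. Friction and masses are not known exactly. Their poses are not given: they have to be found in the camera images.
- laminator: white pouch laminator fixed to the desk, 170 mm deep (x) by 360 mm wide (y), flat top 90 mm above the desk; a thin feed shelf 43 mm up juts 33 mm out of its front. Origin: centre of its underside; -x is its front, towards the robot, +y to the robot's left. Near the front of its top run a grey strip with the lever's slot and the green button; the strip is clear 60 mm beyond both ends of the lever's travel
- home_dot (a point): the blue dot painted on the laminator's top just beyond the home end of the slot, 32 mm (along the laminator's +y) from the lever's centre when the lever is home; in line with slot and button
- lever_tab (a point): centre of the orange tab of the lever, 14.5 mm above the laminator's top. The tab stands upright, 28 mm (across the slot, the machine's x) by 14 mm (along the slot, the machine's y); its underside is 1.5 mm and its top 27.5 mm above the laminator's top
- lever (a joint): how far the lever has slid from home, m, along the laminator's -y (to the robot's right): 0 home stop, 0.080 far stop. Clicks are 16 mm apart: first 0.016, second 0.032, third 0.048, fourth 0.064. Leaving a click takes about 5 to 7 N; the force then falls, and about 10 mm on, just past half-way, the lever jumps by itself into the next click and stays. It starts about clicks one to three
- start (a joint): travel of the green push button, m: 0 up, 0.006 fully down (about 5 N); springs back up when let go
- start_top (a point): centre of the top face of the green round push button (28 mm across) in its black housing on the laminator; it is pressed straight down
- tape: roll of yellow tape lying flat on the back of the laminator's top beyond the lever's home end, 60 mm across, 20 mm high, loose; origin at its underside's centre; not to be moved
- clipbox: cardboard clip box lying on the back of the laminator's top behind the button, 40 x 60 x 22 mm, loose; origin at its underside's centre; not to be moved
- spray_a: clear spray bottle, 42 mm across, 130 mm high, standing on the desk, left; origin at its underside's centre; not to be moved
- spray_b: pink spray bottle, 48 mm across, 130 mm high, standing on the desk, left; origin at its underside's centre; not to be moved
- cup: paper cup, 72 mm across, 85 mm high, standing on the desk, left; origin at its underside's centre; not to be moved
- stapler: blue and black stapler, 130 x 35 x 42 mm, on the desk, right; origin at its underside's centre; not to be moved
- mouse: black computer mouse, 100 x 58 x 32 mm, on the desk, right; origin at its underside's centre; not to be moved

How it is judged (in metres and radians):
On the way, in this order (a step that is already met when the one before it is completed fails the run):
1. the lever is fully home (value of joint lever below 0.003 m), for 0.2 s.
2. the lever rests in the third click (value of joint lever between 0.044 and 0.052 m and value of joint start below 0.001 m), for 0.3 s.
3. the start button is pressed right down (value of joint lever between 0.044 and 0.052 m and value of joint start above 0.0048 m), for 0.02 s.
4. the button is let up again (value of joint start below 0.001 m), for 0.1 s.
At the end, for the whole second after the job is handed in: the lever stands at rest in the third click (0.048 m from home, within 4 mm), the button is up again, and no bystander has moved more than 12 mm (all of step 2 and velocity of joint lever between -0.005 and 0.005 m/s and distance of each of spray_a, spray_b, cup, stapler, mouse, tape, clipbox from where it was at the start of the episode below 0.012 m); the robot touches nothing.
It fails at once if the lever goes past the third click towards the fourth (beyond 58 mm from home) (value of joint lever above 0.058 m).
It fails at once if the start button is pressed while the lever is not in the third click (value of joint start above 0.003 m and not (value of joint lever between 0.044 and 0.052 m)).
It fails at once if the lever is pinched or forced (over 35 N) (contact force between the fingers and lever above 35 N).
It fails at once if a bystander is moved, lifted or knocked over (over 15 mm) (distance of any of spray_a, spray_b, cup, stapler, mouse, tape, clipbox from where it was at the start of the episode above 0.015 m).
It also fails if it takes over 72 s, if anything falls off the work surface, if the arm or the gripper's body presses on something with over 40 N, if the wrist force passes 120 N, or if a joint passes its speed limit or range.

## Working session

There is one attempt and no reset: what is moved stays moved. The work goes in short steps, Python scripts to look and compute and a tool call to move; the robot and the scene stay as the last step left them, time stands still between calls to the robot, and variables do not carry over. Pictures are saved under pics/ and viewed, at most 10 in all, crops included, and the job is handed in when it is done.

Besides the shell and the picture viewer there is one more tool, called after "Emit:" by a JSON object that holds its "fn" and its "kwargs", one argument or row to a line. drive_tool: Moves the arm, as the interface text tells. Its arguments: {"type":"object","properties":{"offset":{"type":"array"},"turn":{"type":"array"},"hand":{"type":"array"},"newtons":{"type":"number"}},"required":["offset","turn","hand"]}

```bash
mkdir -p pics; python3 - <<'E'
from rig import *
import cv2
for n in("scene","top"):
    cv2.imwrite(f"pics/{n}0.png",get_image(n)); c=camera_info(n); print(n,c)
s=observe(); print(s["time_s"],s["position"],s["tool_rot"],s["ft_force"],s["grip_width"])
E
```

```text
scene {'fx': 366.68057597480896, 'fy': 366.68057597480896, 'cx': 322.65756822650314, 'cy': 194.25242212473714, 'world_to_cam': array([[-0.60274277,  0.79777566,  0.01597323,  0.34005613],
       [ 0.60616173,  0.47080752, -0.64102125, -0.27113424],
       [-0.51891147, -0.37668856, -0.7673569 ,  1.2812447 ],
       [ 0.        ,  0.        ,  0.        ,  1.        ]])}
top {'fx': 453.82507805752994, 'fy': 453.82507805752994, 'cx': 325.34031013713354, 'cy': 197.4881486754307, 'world_to_cam': array([[ 0.02460919, -0.99962803,  0.01175565, -0.02949025],
       [-0.98041045, -0.02643146, -0.19518383,  0.57850074],
       [ 0.19542194, -0.00672204, -0.98069622,  1.42195132],
       [ 0.        ,  0.        ,  0.        ,  1.        ]])}
0.1 [0.192478   0.51491321 0.23076932] [[-9.36677486e-01  3.50192503e-01 -7.05049596e-04]
 [ 3.50193126e-01  9.36676772e-01 -1.18272537e-03]
 [ 2.46222021e-04 -1.35473575e-03 -9.99999052e-01]] [-0.09276039 -1.02845401 -0.61170962] 0.08556649797354975
```

View pics/top0.png

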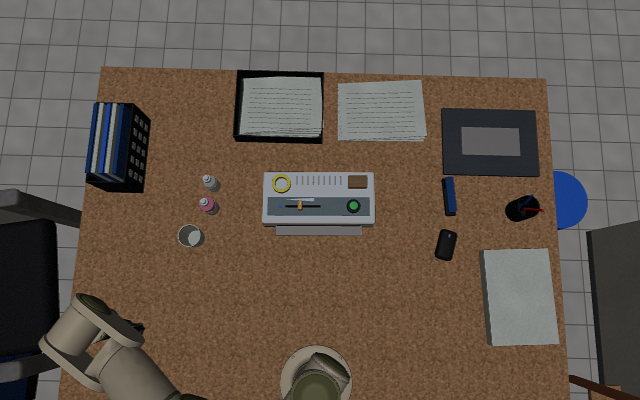

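View pics/scene0.png

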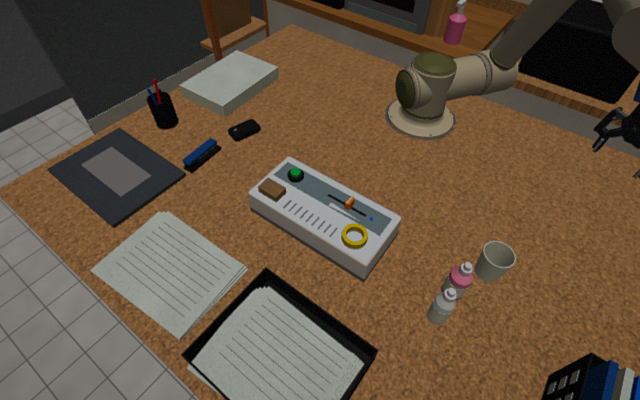

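The top view shows the laminator centred near (318,199), the orange lever near (300,205) and the green button near (354,206). In the scene view the lever is at (350,202), the blue dot at (371,219) and the button at (295,174). Next I'll segment the colours and triangulate.

```bash
cat > h.py <<'E'
from rig import *
import cv2, numpy as np
H={"orange":((8,150,120),(18,255,255)),"green":((50,120,60),(75,255,255)),"blue":((100,120,80),(125,255,255))}
ROI={"top":(262,195,376,220),"scene":(275,160,385,230)}
def blob(n,im,c):
    x0,y0,x1,y1=ROI[n]; m=cv2.inRange(cv2.cvtColor(im[y0:y1,x0:x1],cv2.COLOR_BGR2HSV),*H[c])
    y,x=np.nonzero(m); return (np.array([x.mean()+x0,y.mean()+y0]),len(x)) if len(x) else (None,0)
def ray(n,p):
    c=camera_info(n);T=c["world_to_cam"];R=T[:3,:3]
    return -R.T@T[:3,3], R.T@np.array([(p[0]-c["cx"])/c["fx"],(p[1]-c["cy"])/c["fy"],1])
def plane(n,p,z):
    o,d=ray(n,p); return o+d*(z-o[2])/d[2]
def tri(a,b):
    (o,d),(p,e)=ray("top",a),ray("scene",b)
    s=np.linalg.lstsq(np.c_[d,-e],p-o,rcond=None)[0]; A,B=o+d*s[0],p+e*s[1]
    return (A+B)/2,np.linalg.norm(A-B)
E
python3 - <<'E'
from h import *
I={n:cv2.imread(f"pics/{n}0.png") for n in ROI}
for c,z in(("orange",.1045),("green",.105),("blue",.09)):
    P={n:blob(n,I[n],c) for n in I}; print(c,P)
    for n in I:
        if P[n][1]: print(n,plane(n,P[n][0],z).round(4))
    if all(P[n][1] for n in I): print("tri",tri(P["top"][0],P["scene"][0]))
# laminator outline, top view: white
im=I["top"]; hsv=cv2.cvtColor(im,cv2.COLOR_BGR2HSV)
m=cv2.inRange(hsv,(0,0,170),(180,60,255)); m[:165]=0;m[232:]=0;m[:,:255]=0;m[:,382:]=0
cs=cv2.findContours(m,0,2)[0]; c=max(cs,key=cv2.contourArea); r=cv2.minAreaRect(c); print(r)
for p in cv2.boxPoints(r): print(p,plane("top",p,.09).round(4))
a=cv2.resize(im[165:240,255:385],None,fx=6,fy=6,interpolation=2); cv2.imwrite("pics/c1.png",a[:,:780])
E
```

```text
orange {'top': (array([299.38461538, 204.76923077]), 13), 'scene': (array([346.09090909, 182.73636364]), 110)}
top [0.5441 0.0667 0.1045]
scene [0.4938 0.0198 0.1045]
tri (array([0.53726257, 0.05576487, 0.16574394]), np.float64(0.01771791409663884))
green {'top': (array([353.25806452, 205.06451613]), 62), 'scene': (array([295.13333333, 171.77333333]), 75)}
top [ 0.5476 -0.1026  0.105 ]
scene [ 0.5446 -0.1071  0.105 ]
tri (array([ 0.54737371, -0.10315013,  0.10962822]), np.float64(0.0021172740989036784))
blue {'top': (array([279.66666667, 205.77777778]), 9), 'scene': (array([370.71428571, 218.5       ]), 14)}
top [0.5418 0.1297 0.09  ]
scene [0.5411 0.126  0.09  ]
tri (array([0.542059  , 0.12808931, 0.09238183]), np.float64(0.0031323542485510204))Traceback (most recent call last):
  File "<stdin>", line 11, in <module>
ValueError: max() iterable argument is empty
```

```bash
python3 - <<'E'
from h import *
I={n:cv2.imread(f"pics/{n}0.png") for n in ROI}
def crop(n,b,f): x0,y0,x1,y1=b; return cv2.resize(I[n][y0:y1,x0:x1],None,fx=f,fy=f,interpolation=0)
a=crop("top",(265,190,345,225),10); b=crop("scene",(325,185,405,225),10)
cv2.imwrite("pics/c1.png",a); 
c=np.vstack([a[:,:800],b[:,:800]])[:,:]; c=cv2.resize(c,(640,600)); cv2.imwrite("pics/c1.png",c)
ROI["scene"]=(338,190,360,212);H["orange"]=((6,120,80),(22,255,255))
P={n:blob(n,I[n],"orange") for n in I};print(P,tri(P["top"][0],P["scene"][0]))
for n in I: print(plane(n,P[n][0],.1045))
E
```

```text
{'top': (array([334.875, 204.125]), 32), 'scene': (array([350.01190476, 201.58333333]), 84)} (array([0.53417678, 0.00191647, 0.07554461]), np.float64(0.10283987020334222))
[ 0.5491747  -0.04474629  0.1045    ]
[0.53875417 0.06265819 0.1045    ]
```

View pics/c1.png

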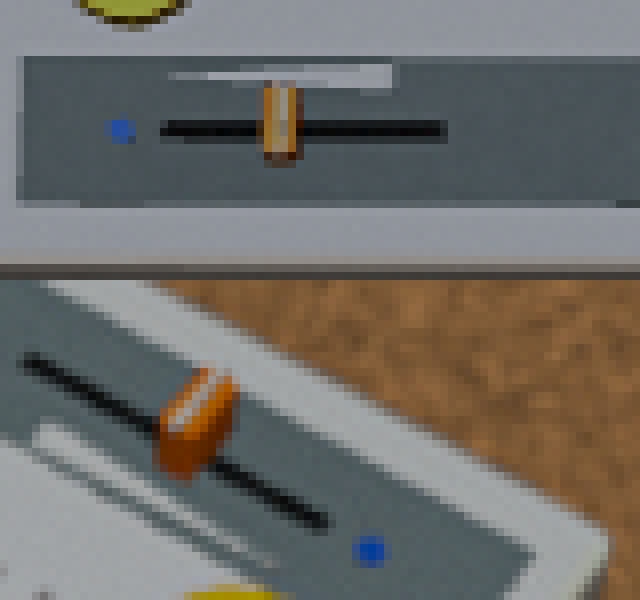

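The crop shows the tab in the top view at about (299.8,204.8) and the dot at (279.5,205.9). In world coordinates the lever is near y=0.066 and the dot near y=0.128, which puts the lever near the second click. My plan is to straddle the tab with the fingers half open, so that one finger pushes each way.

Emit:
{"fn": "drive_tool", "kwargs": {
  "offset": [
    [0,0,0],
    [0,0,0],
    [0,0,0],
    [0,0,0],
    [-0.65,-0.88,0],
    [-0.65,-0.88,0],
    [-0.65,-0.88,0],
    [-0.65,-0.88,0],
    [-0.65,-0.88,0],
    [-0.65,-0.88,0]
  ],
  "turn": [
    [0,0,-0.91],
    [0,0,-0.91],
    [0,0,-0.91],
    [0,0,-0.91],
    [0,0,0],
    [0,0,0],
    [0,0,0],
    [0,0,0],
    [0,0,0],
    [0,0,0]
  ],
  "hand": [0.55,0.55,0.55,0.55,0.55,0.55,0.55,0.55,0.55,0.55],
  "newtons": 20
}}

```text
time_s: 1.35
position: [0.3541, 0.3064, 0.2311]
tool_rot: [[-1.0, -0.023, -0.0], [-0.023, 1.0, -0.0], [0.0, -0.0, -1.0]]
ft_force: [-0.0, -0.0, -0.4]
grip_width: 0.0469
gripper_force: 0.0
```

Emit:
{"fn": "drive_tool", "kwargs": {
  "offset": [
    [-0.65,-0.88,0],
    [-0.65,-0.88,0],
    [-0.65,-0.88,0],
    [-0.65,-0.88,0],
    [-0.65,-0.88,0],
    [-0.65,-0.88,0],
    [-0.65,-0.88,0],
    [0,0,0],
    [0,0,0],
    [0,0,0]
  ],
  "turn": [
    [0,0,0],
    [0,0,0],
    [0,0,0],
    [0,0,0],
    [0,0,0],
    [0,0,0],
    [0,0,0],
    [0,0,0],
    [0,0,0],
    [0,0,0]
  ],
  "hand": [0.55,0.55,0.55,0.55,0.55,0.55,0.55,0.55,0.55,0.55]
}}

```text
time_s: 2.6
position: [0.5406, 0.0665, 0.2314]
tool_rot: [[-1.0, -0.025, -0.0], [-0.025, 1.0, 0.0], [0.0, 0.0, -1.0]]
ft_force: [-0.4, 0.4, 0.3]
grip_width: 0.0468
gripper_force: 0.0
```

```bash
python3 - <<'E'
from h import *
s=observe(); print(s["time_s"],s["position"],s["tool_rot"].round(4) if hasattr(s["tool_rot"],'round') else s["tool_rot"],s["ft_force"],s["grip_width"])
cv2.imwrite("pics/c2.png",cv2.resize(get_image("scene")[130:250,260:420],None,fx=5,fy=5))
E
```

```text
2.6 [0.54061549 0.06651552 0.23144605] [[-9.997e-01 -2.460e-02 -1.000e-04]
 [-2.460e-02  9.997e-01  1.000e-04]
 [ 1.000e-04  1.000e-04 -1.000e+00]] [-0.38898869  0.3983216   0.31545378] 0.04681295530443167
```

View pics/c2.png

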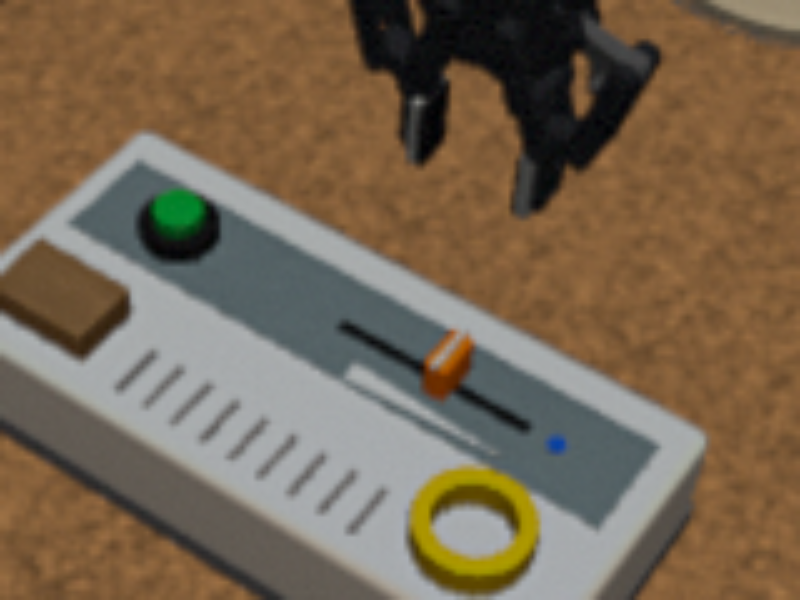

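The fingers hang above the slot, one each side of the tab. The tips are slim, and the button stands proud of its housing. I'll descend straddling the tab.

Emit:
{"fn": "drive_tool", "kwargs": {
  "offset": [
    [-0.06,0,0.5],
    [0,0,0.7],
    [0,0,0.7],
    [0,0,0.6],
    [0,0,0.3],
    [0,0,0.2],
    [0,0,0.17],
    [0,0,0.13],
    [0,0,0],
    [0,0,0]
  ],
  "turn": [
    [0,0,0],
    [0,0,0],
    [0,0,0],
    [0,0,0],
    [0,0,0],
    [0,0,0],
    [0,0,0],
    [0,0,0],
    [0,0,0],
    [0,0,0]
  ],
  "hand": [0.55,0.55,0.55,0.55,0.55,0.55,0.55,0.55,0.55,0.55]
}}

```text
time_s: 3.9
position: [0.5438, 0.0656, 0.0997]
tool_rot: [[-1.0, -0.023, 0.001], [-0.023, 1.0, -0.0], [-0.001, -0.0, -1.0]]
ft_force: [0.3, -0.0, -0.0]
grip_width: 0.0471
gripper_force: 0.0
```

Emit:
{"fn": "drive_tool", "kwargs": {
  "offset": [
    [0,0.15,0],
    [0,0.15,0],
    [0,0.1,0],
    [0,0.1,0],
    [0,0.1,0],
    [0,0.1,0],
    [0,0.1,0],
    [0,0.05,0],
    [0,0,0],
    [0,0,0]
  ],
  "turn": [
    [0,0,0],
    [0,0,0],
    [0,0,0],
    [0,0,0],
    [0,0,0],
    [0,0,0],
    [0,0,0],
    [0,0,0],
    [0,0,0],
    [0,0,0]
  ],
  "hand": [0.55,0.55,0.55,0.55,0.55,0.55,0.55,0.55,0.55,0.55]
}}

```text
time_s: 5.15
position: [0.5428, 0.0997, 0.0993]
tool_rot: [[-1.0, -0.023, 0.0], [-0.023, 1.0, -0.0], [-0.0, -0.0, -1.0]]
ft_force: [0.0, -2.7, 0.2]
grip_width: 0.047
gripper_force: 1.2
```

Emit:
{"fn": "drive_tool", "kwargs": {
  "offset": [
    [0,0.05,0],
    [0,0.05,0],
    [0,0.05,0],
    [0,0.05,0],
    [0,0,0],
    [0,0,0],
    [0,0,0],
    [0,0,0],
    [0,0,0],
    [0,0,0]
  ],
  "turn": [
    [0,0,0],
    [0,0,0],
    [0,0,0],
    [0,0,0],
    [0,0,0],
    [0,0,0],
    [0,0,0],
    [0,0,0],
    [0,0,0],
    [0,0,0]
  ],
  "hand": [0.55,0.55,0.55,0.55,0.55,0.55,0.55,0.55,0.55,0.55]
}}

```text
time_s: 6.4
position: [0.5426, 0.1076, 0.0993]
tool_rot: [[-1.0, -0.023, 0.0], [-0.023, 1.0, 0.0], [-0.0, 0.0, -1.0]]
ft_force: [-0.5, 0.3, 0.1]
grip_width: 0.0467
gripper_force: 0.0
```

Emit:
{"fn": "drive_tool", "kwargs": {
  "offset": [
    [0,0.03,0],
    [0,0.03,0],
    [0,0.03,0],
    [0,0,0],
    [0,0,0],
    [0,0,0],
    [0,0,0],
    [0,0,0],
    [0,0,0],
    [0,0,0]
  ],
  "turn": [
    [0,0,0],
    [0,0,0],
    [0,0,0],
    [0,0,0],
    [0,0,0],
    [0,0,0],
    [0,0,0],
    [0,0,0],
    [0,0,0],
    [0,0,0]
  ],
  "hand": [0.55,0.55,0.55,0.55,0.55,0.55,0.55,0.55,0.55,0.55]
}}

```text
time_s: 7.65
position: [0.5425, 0.1112, 0.0993]
tool_rot: [[-1.0, -0.023, -0.0], [-0.023, 1.0, -0.0], [0.0, -0.0, -1.0]]
ft_force: [0.2, -0.4, -0.5]
grip_width: 0.047
gripper_force: 0.0
```

Emit:
{"fn": "drive_tool", "kwargs": {
  "offset": [
    [0,0.02,0],
    [0,0.02,0],
    [0,0,0],
    [0,0,0],
    [0,0,0],
    [0,0,0],
    [0,0,0],
    [0,0,0],
    [0,0,0],
    [0,0,0]
  ],
  "turn": [
    [0,0,0],
    [0,0,0],
    [0,0,0],
    [0,0,0],
    [0,0,0],
    [0,0,0],
    [0,0,0],
    [0,0,0],
    [0,0,0],
    [0,0,0]
  ],
  "hand": [0.55,0.55,0.55,0.55,0.55,0.55,0.55,0.55,0.55,0.55]
}}

```text
time_s: 8.9
position: [0.5425, 0.1127, 0.0993]
tool_rot: [[-1.0, -0.023, -0.0], [-0.023, 1.0, -0.0], [0.0, -0.0, -1.0]]
ft_force: [0.0, -6.2, -0.3]
grip_width: 0.0469
gripper_force: 2.6
```

Emit:
{"fn": "drive_tool", "kwargs": {
  "offset": [
    [0,0.01,0],
    [0,0,0],
    [0,0,0],
    [0,0,0],
    [0,0,0],
    [0,0,0],
    [0,0,0],
    [0,0,0],
    [0,0,0],
    [0,0,0]
  ],
  "turn": [
    [0,0,0],
    [0,0,0],
    [0,0,0],
    [0,0,0],
    [0,0,0],
    [0,0,0],
    [0,0,0],
    [0,0,0],
    [0,0,0],
    [0,0,0]
  ],
  "hand": [0.55,0.55,0.55,0.55,0.55,0.55,0.55,0.55,0.55,0.55]
}}

```text
time_s: 10.15
position: [0.5425, 0.1127, 0.0994]
tool_rot: [[-1.0, -0.023, -0.0], [-0.023, 1.0, -0.001], [0.0, -0.001, -1.0]]
ft_force: [-0.3, -7.3, 1.0]
grip_width: 0.0469
gripper_force: 3.5
```

```bash
python3 - <<'E'
from h import *
s=observe(); print(s["position"],s["ft_force"],s["grip_width"])
cv2.imwrite("pics/c3.png",cv2.resize(get_image("scene")[150:250,270:400],None,fx=6,fy=6))
E
```

```text
[0.54252433 0.11269101 0.09935871] [-0.25921191 -7.33969323  0.96081507] 0.04687642481104743
```

View pics/c3.png

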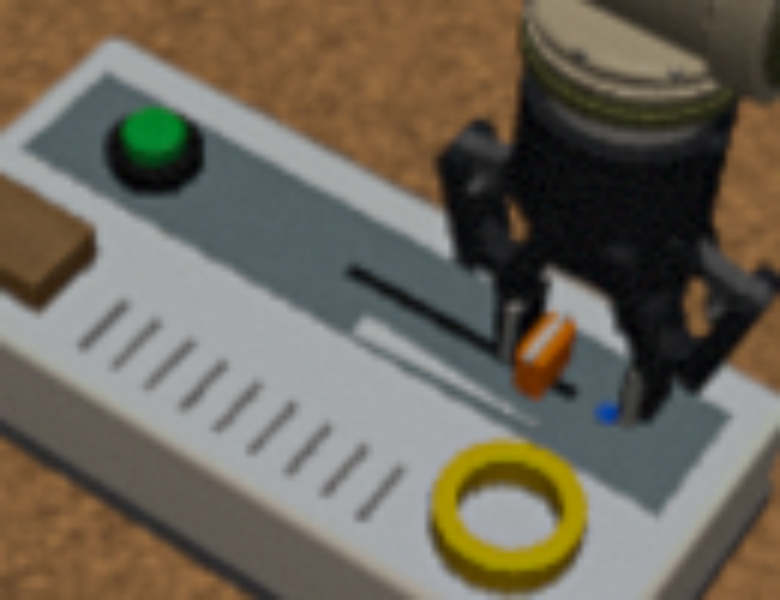

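The tab is at the home end beside the dot, with the -y finger bearing on it. One slightly firmer push will confirm the stop.

Emit:
{"fn": "drive_tool", "kwargs": {
  "offset": [
    [0,0.02,0],
    [0,0.02,0],
    [0,0,0],
    [0,0,0],
    [0,0,0],
    [0,0,0],
    [0,0,0],
    [0,0,0],
    [0,0,0],
    [0,0,0]
  ],
  "turn": [
    [0,0,0],
    [0,0,0],
    [0,0,0],
    [0,0,0],
    [0,0,0],
    [0,0,0],
    [0,0,0],
    [0,0,0],
    [0,0,0],
    [0,0,0]
  ],
  "hand": [0.55,0.55,0.55,0.55,0.55,0.55,0.55,0.55,0.55,0.55]
}}

```text
time_s: 11.45
position: [0.5425, 0.1129, 0.0993]
tool_rot: [[-1.0, -0.023, -0.0], [-0.023, 1.0, -0.004], [0.0, -0.004, -1.0]]
ft_force: [-1.0, -15.1, 0.4]
grip_width: 0.0475
gripper_force: 7.4
```

That is the hard stop: the force rises with no travel. The lever reads s = 0.0798 − y while the +y finger pushes it back.

Emit:
{"fn": "drive_tool", "kwargs": {
  "offset": [
    [0,-0.25,0],
    [0,-0.25,0],
    [0,-0.25,0],
    [0,-0.06,0],
    [0,-0.06,0],
    [0,-0.06,0],
    [0,-0.06,0],
    [0,-0.06,0],
    [0,0,0],
    [0,0,0]
  ],
  "turn": [
    [0,0,0],
    [0,0,0],
    [0,0,0],
    [0,0,0],
    [0,0,0],
    [0,0,0],
    [0,0,0],
    [0,0,0],
    [0,0,0],
    [0,0,0]
  ],
  "hand": [0.55,0.55,0.55,0.55,0.55,0.55,0.55,0.55,0.55,0.55]
}}

```text
time_s: 12.7
position: [0.5434, 0.0728, 0.0993]
tool_rot: [[-1.0, -0.023, -0.0], [-0.023, 1.0, -0.0], [0.0, -0.0, -1.0]]
ft_force: [-0.6, 0.5, -0.7]
grip_width: 0.047
gripper_force: 0.3
```

Emit:
{"fn": "drive_tool", "kwargs": {
  "offset": [
    [0,-0.05,0],
    [0,-0.05,0],
    [0,-0.05,0],
    [0,0,0],
    [0,0,0],
    [0,0,0],
    [0,0,0],
    [0,0,0],
    [0,0,0],
    [0,0,0]
  ],
  "turn": [
    [0,0,0],
    [0,0,0],
    [0,0,0],
    [0,0,0],
    [0,0,0],
    [0,0,0],
    [0,0,0],
    [0,0,0],
    [0,0,0],
    [0,0,0]
  ],
  "hand": [0.55,0.55,0.55,0.55,0.55,0.55,0.55,0.55,0.55,0.55]
}}

```text
time_s: 13.95
position: [0.5436, 0.0668, 0.0993]
tool_rot: [[-1.0, -0.023, 0.0], [-0.023, 1.0, -0.0], [-0.0, -0.0, -1.0]]
ft_force: [0.8, 0.3, -0.4]
grip_width: 0.0469
gripper_force: 0.0
```

Emit:
{"fn": "drive_tool", "kwargs": {
  "offset": [
    [0,-0.05,0],
    [0,-0.05,0],
    [0,-0.05,0],
    [0,-0.05,0],
    [0,-0.05,0],
    [0,-0.05,0],
    [0,-0.05,0],
    [0,0,0],
    [0,0,0],
    [0,0,0]
  ],
  "turn": [
    [0,0,0],
    [0,0,0],
    [0,0,0],
    [0,0,0],
    [0,0,0],
    [0,0,0],
    [0,0,0],
    [0,0,0],
    [0,0,0],
    [0,0,0]
  ],
  "hand": [0.55,0.55,0.55,0.55,0.55,0.55,0.55,0.55,0.55,0.55]
}}

```text
time_s: 15.2
position: [0.5439, 0.0527, 0.0993]
tool_rot: [[-1.0, -0.023, -0.0], [-0.023, 1.0, -0.0], [0.0, -0.0, -1.0]]
ft_force: [-0.3, -0.4, 0.0]
grip_width: 0.0472
gripper_force: 0.0
```

Emit:
{"fn": "drive_tool", "kwargs": {
  "offset": [
    [0,-0.04,0],
    [0,-0.04,0],
    [0,-0.04,0],
    [0,0,0],
    [0,0,0],
    [0,0,0],
    [0,0,0],
    [0,0,0],
    [0,0,0],
    [0,0,0]
  ],
  "turn": [
    [0,0,0],
    [0,0,0],
    [0,0,0],
    [0,0,0],
    [0,0,0],
    [0,0,0],
    [0,0,0],
    [0,0,0],
    [0,0,0],
    [0,0,0]
  ],
  "hand": [0.55,0.55,0.55,0.55,0.55,0.55,0.55,0.55,0.55,0.55]
}}

```text
time_s: 16.45
position: [0.544, 0.048, 0.0993]
tool_rot: [[-1.0, -0.023, -0.0], [-0.023, 1.0, -0.0], [0.0, -0.0, -1.0]]
ft_force: [0.6, 0.5, -0.0]
grip_width: 0.047
gripper_force: 0.0
```

Emit:
{"fn": "drive_tool", "kwargs": {
  "offset": [
    [0,-0.04,0],
    [0,-0.04,0],
    [0,-0.04,0],
    [0,-0.04,0],
    [0,-0.04,0],
    [0,-0.04,0],
    [0,-0.02,0],
    [0,0,0],
    [0,0,0],
    [0,0,0]
  ],
  "turn": [
    [0,0,0],
    [0,0,0],
    [0,0,0],
    [0,0,0],
    [0,0,0],
    [0,0,0],
    [0,0,0],
    [0,0,0],
    [0,0,0],
    [0,0,0]
  ],
  "hand": [0.55,0.55,0.55,0.55,0.55,0.55,0.55,0.55,0.55,0.55]
}}

```text
time_s: 17.7
position: [0.5443, 0.0376, 0.0993]
tool_rot: [[-1.0, -0.023, -0.0], [-0.023, 1.0, -0.0], [0.0, -0.0, -1.0]]
ft_force: [-0.3, 1.4, -0.0]
grip_width: 0.0468
gripper_force: 0.0
```

Emit:
{"fn": "drive_tool", "kwargs": {
  "offset": [
    [0,-0.02,0],
    [0,-0.02,0],
    [0,0,0],
    [0,0,0],
    [0,0,0],
    [0,0,0],
    [0,0,0],
    [0,0,0],
    [0,0,0],
    [0,0,0]
  ],
  "turn": [
    [0,0,0],
    [0,0,0],
    [0,0,0],
    [0,0,0],
    [0,0,0],
    [0,0,0],
    [0,0,0],
    [0,0,0],
    [0,0,0],
    [0,0,0]
  ],
  "hand": [0.55,0.55,0.55,0.55,0.55,0.55,0.55,0.55,0.55,0.55]
}}

```text
time_s: 18.95
position: [0.5443, 0.036, 0.0993]
tool_rot: [[-1.0, -0.023, 0.0], [-0.023, 1.0, 0.0], [-0.0, 0.0, -1.0]]
ft_force: [0.7, 0.5, -1.0]
grip_width: 0.0471
gripper_force: 0.0
```

Emit:
{"fn": "drive_tool", "kwargs": {
  "offset": [
    [0,-0.02,0],
    [0,-0.02,0],
    [0,-0.01,0],
    [0,0,0],
    [0,0,0],
    [0,0,0],
    [0,0.1,0],
    [0,0.15,0],
    [0,0.1,0],
    [0,0,0]
  ],
  "turn": [
    [0,0,0],
    [0,0,0],
    [0,0,0],
    [0,0,0],
    [0,0,0],
    [0,0,0],
    [0,0,0],
    [0,0,0],
    [0,0,0],
    [0,0,0]
  ],
  "hand": [0.55,0.55,0.55,0.55,0.55,0.55,0.55,0.55,0.55,0.55]
}}

```text
time_s: 20.2
position: [0.544, 0.0485, 0.0993]
tool_rot: [[-1.0, -0.024, -0.0], [-0.024, 1.0, 0.0], [0.0, 0.0, -1.0]]
ft_force: [0.6, 0.1, -0.3]
grip_width: 0.0473
gripper_force: 0.0
```

Emit:
{"fn": "drive_tool", "kwargs": {
  "offset": [
    [0,0,-0.3],
    [0,0,-0.7],
    [0,0,-0.9],
    [0,-0.5,0],
    [0,-0.8,0],
    [0,-0.8,0],
    [0,-0.8,0],
    [0,-0.6,0],
    [0,-0.3,0],
    [0,0,0]
  ],
  "turn": [
    [0,0,0],
    [0,0,0],
    [0,0,0],
    [0,0,0],
    [0,0,0],
    [0,0,0],
    [0,0,0],
    [0,0,0],
    [0,0,0],
    [0,0,0]
  ],
  "hand": [0.55,0.55,0.55,0.55,0.2,0,0,0,0,0]
}}

```text
time_s: 21.45
position: [0.5474, -0.1045, 0.1751]
tool_rot: [[-1.0, -0.022, -0.001], [-0.022, 1.0, 0.0], [0.001, 0.0, -1.0]]
ft_force: [-1.0, 0.1, 0.1]
grip_width: 0.0
gripper_force: 0.0
```

```bash
python3 - <<'E'
from h import *
s=observe(); print(s["position"],s["ft_force"],s["grip_width"])
a=get_image("scene")[150:250,270:400]; 
ROI["scene"]=(330,175,368,215)
cv2.imwrite("pics/c4.png",cv2.resize(a,None,fx=6,fy=6))
b=get_image("top");cv2.imwrite("pics/t4.png",b)
E
```

```text
[ 0.54736094 -0.10446815  0.17505535] [-0.98539706  0.13630971  0.08461182] 1.4662580767322181e-05
```

View pics/c4.png

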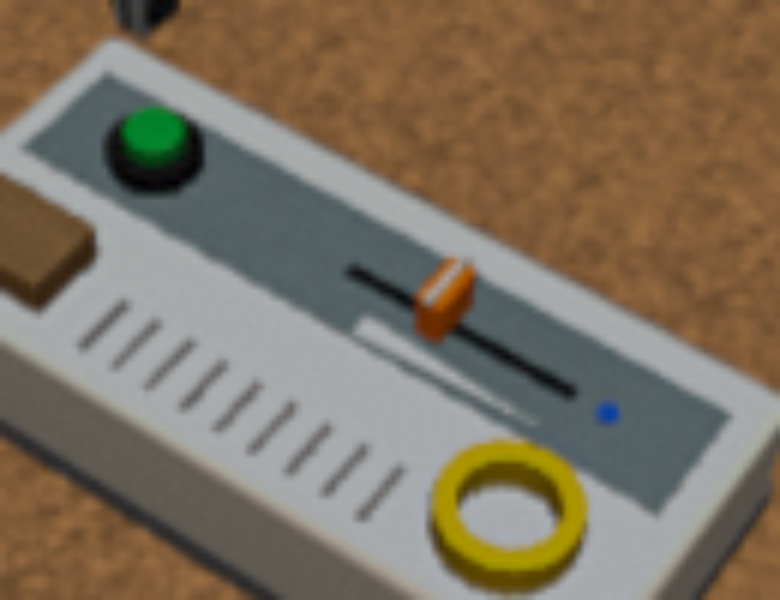

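The tab stands in the third click: (344,200), against (361,209) at home and (350,202) at the second click. The shut fingers hang over the button.

Emit:
{"fn": "drive_tool", "kwargs": {
  "offset": [
    [0,0,0.5],
    [0,0,0.5],
    [0,0,0.25],
    [0,0,0.1],
    [0,0,0.05],
    [0,0,0.05],
    [0,0,0],
    [0,0,0],
    [0,0,0],
    [0,0,0]
  ],
  "turn": [
    [0,0,0],
    [0,0,0],
    [0,0,0],
    [0,0,0],
    [0,0,0],
    [0,0,0],
    [0,0,0],
    [0,0,0],
    [0,0,0],
    [0,0,0]
  ],
  "hand": [0,0,0,0,0,0,0,0,0,0]
}}

```text
time_s: 22.8
position: [0.5476, -0.1039, 0.1174]
tool_rot: [[-1.0, -0.023, 0.0], [-0.023, 1.0, -0.0], [-0.0, -0.0, -1.0]]
ft_force: [-0.1, -0.1, 0.7]
grip_width: 0.0003
gripper_force: 0.0
```

Emit:
{"fn": "drive_tool", "kwargs": {
  "offset": [
    [0,0,0.04],
    [0,0,0.04],
    [0,0,0.04],
    [0,0,0.03],
    [0,0,0],
    [0,0,0],
    [0,0,0],
    [0,0,0],
    [0,0,0],
    [0,0,0]
  ],
  "turn": [
    [0,0,0],
    [0,0,0],
    [0,0,0],
    [0,0,0],
    [0,0,0],
    [0,0,0],
    [0,0,0],
    [0,0,0],
    [0,0,0],
    [0,0,0]
  ],
  "hand": [0,0,0,0,0,0,0,0,0,0]
}}

```text
time_s: 24.05
position: [0.5476, -0.1039, 0.1113]
tool_rot: [[-1.0, -0.023, -0.0], [-0.023, 1.0, 0.0], [0.0, 0.0, -1.0]]
ft_force: [-0.6, 0.3, 1.1]
grip_width: 0.0001
gripper_force: 0.9
```

Emit:
{"fn": "drive_tool", "kwargs": {
  "offset": [
    [0,0,0.04],
    [0,0,0.03],
    [0,0,0.03],
    [0,0,0],
    [0,0,0],
    [0,0,0],
    [0,0,0],
    [0,0,0],
    [0,0,0],
    [0,0,0]
  ],
  "turn": [
    [0,0,0],
    [0,0,0],
    [0,0,0],
    [0,0,0],
    [0,0,0],
    [0,0,0],
    [0,0,0],
    [0,0,0],
    [0,0,0],
    [0,0,0]
  ],
  "hand": [0,0,0,0,0,0,0,0,0,0]
}}

```text
time_s: 25.3
position: [0.5476, -0.1039, 0.1073]
tool_rot: [[-1.0, -0.023, 0.0], [-0.023, 1.0, 0.0], [-0.0, -0.0, -1.0]]
ft_force: [-1.5, 0.9, 4.8]
grip_width: 0.0001
gripper_force: 2.0
```

Emit:
{"fn": "drive_tool", "kwargs": {
  "offset": [
    [0,0,0.03],
    [0,0,0.02],
    [0,0,0],
    [0,0,0],
    [0,0,0],
    [0,0,0],
    [0,0,0],
    [0,0,0],
    [0,0,0],
    [0,0,0]
  ],
  "turn": [
    [0,0,0],
    [0,0,0],
    [0,0,0],
    [0,0,0],
    [0,0,0],
    [0,0,0],
    [0,0,0],
    [0,0,0],
    [0,0,0],
    [0,0,0]
  ],
  "hand": [0,0,0,0,0,0,0,0,0,0]
}}

```text
time_s: 26.55
position: [0.5476, -0.104, 0.106]
tool_rot: [[-1.0, -0.023, 0.001], [-0.023, 1.0, -0.0], [-0.001, -0.0, -1.0]]
ft_force: [-3.2, 1.1, 10.7]
grip_width: 0.0001
gripper_force: 5.1
```

Emit:
{"fn": "drive_tool", "kwargs": {
  "offset": [
    [0,0,0.02],
    [0,0,0.01],
    [0,0,0],
    [0,0,0],
    [0,0,0],
    [0,0,0],
    [0,0,0],
    [0,0,0],
    [0,0,0],
    [0,0,0]
  ],
  "turn": [
    [0,0,0],
    [0,0,0],
    [0,0,0],
    [0,0,0],
    [0,0,0],
    [0,0,0],
    [0,0,0],
    [0,0,0],
    [0,0,0],
    [0,0,0]
  ],
  "hand": [0,0,0,0,0,0,0,0,0,0]
}}

```text
time_s: 27.8
position: [0.5477, -0.104, 0.1058]
tool_rot: [[-1.0, -0.024, 0.001], [-0.024, 1.0, -0.001], [-0.001, -0.001, -1.0]]
ft_force: [-6.1, 2.2, 19.5]
grip_width: -0.0003
gripper_force: 9.4
```

Emit:
{"fn": "drive_tool", "kwargs": {
  "offset": [
    [0,0,-0.1],
    [0,0,-0.2],
    [0,0,-0.3],
    [0,0,-0.5],
    [0,0,-0.7],
    [0,0,-0.7],
    [0,0,0],
    [0,0,0],
    [0,0,0],
    [0,0,0]
  ],
  "turn": [
    [0,0,0],
    [0,0,0],
    [0,0,0],
    [0,0,0],
    [0,0,0],
    [0,0,0],
    [0,0,0],
    [0,0,0],
    [0,0,0],
    [0,0,0]
  ],
  "hand": [0,0,0,0,0,0,0,0,0,0]
}}

```text
time_s: 29.05
position: [0.5474, -0.1039, 0.2034]
tool_rot: [[-1.0, -0.023, -0.001], [-0.023, 1.0, 0.001], [0.001, 0.001, -1.0]]
ft_force: [-0.4, 0.4, -0.2]
grip_width: 0.0002
gripper_force: 0.0
```

```bash
python3 - <<'E'
from h import *
cv2.imwrite("pics/c5.png",cv2.resize(get_image("scene")[150:250,270:400],None,fx=6,fy=6))
E
```

```text
(no output)
```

View pics/c5.png

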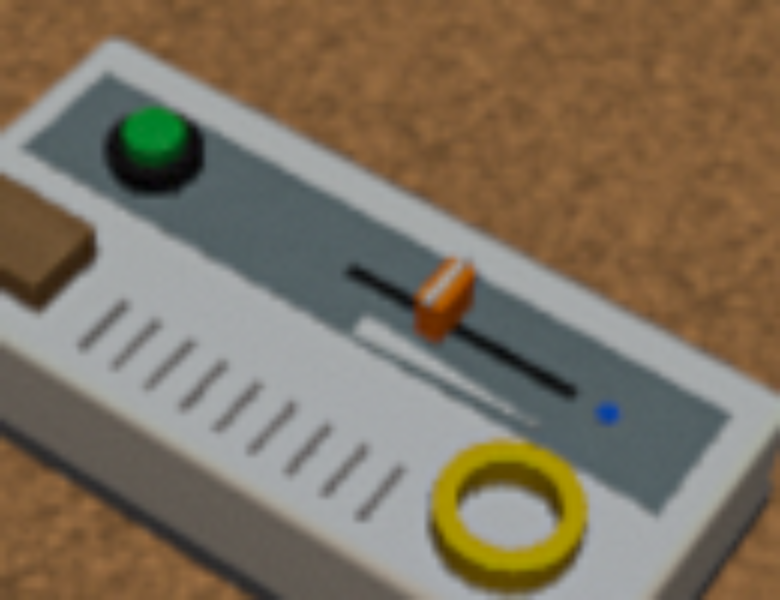

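The button bottomed out and is back up at (295,172). The lever is unchanged at (344,200), and the tape and clip box have not moved. I'm handing the job in.

```bash
python3 -c "
from rig import env
print(env.close_job())"
```

```text
the job is handed in; nothing more can be done
None
```

The job is handed in, with no verdict returned: I pushed the lever to its home stop, slid it back into the third click, pressed the start button right down and let it come back up, and the final picture shows the lever in the third click, the button up, and the tape and clip box unmoved.

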